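# Recap the disinfectant-tablet bottle with its child-resistant cap

## Robot

A 6-joint arm with a two-finger parallel gripper is mounted at the origin on the work surface. World frame = base frame: x ahead of the robot, y to its left, z up, the work surface at z = 0. Lengths are in m, angles in rad, forces in N, time in s.
With the tool pointing down it reaches from about 0.4 to 0.825 m from the base axis. Payload 7 kg.
Tool frame: the origin (TCP) lies on the centre line of the jaws, within the pads' length; the fingertips stand 11 mm ahead of it and the grasp point (between the pads) lies 8 mm behind it; z points along the fingers, y is the direction in which the jaws open and shut (so a half turn about z gives the same grasp; the last joint's range is limited). The gripper opens to 88 mm and grips with 3 to 60 N. Pads are 19 mm wide; open, the fingers measure 130 mm over their backs; the gripper's body (78 mm by 193 mm) begins 47 mm behind the grasp point.
Start: joints at [-0.838, 0.359, 0.012, 0, -1.224, -0.288], TCP at [0.29, -0.609, 0.238] pointing down, gripper open.
Joint ranges: [-3.07, 3.07], [-1.43, 2.12], [-1.02, 1.25], [-3.03, 1.67], [-3.05, -0], [-3.03, 3.03]. Speed limits (rad/s): [2.39, 2.39, 3.01, 3.14, 3.14, 3.14].

## Interface

Orientations are given as [roll, pitch, yaw] about the fixed x, y, z axes, in that order (R = Rz(yaw) Ry(pitch) Rx(roll)).
In Python, from station import * gives the robot as it stands.
- The arm moves only by the tool play_rows, never from a script. Its argument "targets" is a list of rows, each a list of 7 numbers: the turn, a rotation vector about the world's x, y, z in rad, then the shift along the world's x, y, z in m, then the opening, from 0 (shut) to 1 (fully open). A call has 1 to 12 rows; each row shifts and turns the pose as measured when the row begins; what a row does not reach is not made up. A row lasts 1/8 s, in which the tool goes at most 62.5 mm and 10.7 degrees, less where a joint would pass 70% of its speed; a pose out of reach is approached as far as the arm can. A call is refused whole if a number of a shift passes 0.0625 or a number of a turn 0.188, either way. A call with a gripper value outside its range is refused whole. The fingers move at their own pace and stop on an object; "grip_force" is the grip in N (left out, the last holds). Time passes only in rows, so rows that do not move let the fingers close. It gives the time, the measured TCP pose, the force and the opening at its end, in the units of the state.
- get_state(): the state, without advancing time (a new reading comes with each control period).
- grab_frame(name): name is "side" or "top" or "wrist"; returns (picture, depth): 400x640x3 uint8, blue, green, red; 400x640 float32, m along the optical axis (not along the pixel's ray), 0 where there is no reading.
- camera_params(name): a dict with "camera_matrix" (3x3 intrinsics, pixels), "extrinsics" (4x4, takes a point from world to camera coordinates); the wrist camera has in their place "hand_eye" (4x4, takes a point from camera to tool coordinates, whose origin is the TCP and whose axes are the flange's). Camera axes: x right, y up, looking along -z (the intrinsics and any distortion apply to the point x, -y, -z); pixel columns grow to the right and rows downward; lengths in m; the calibration is good to about 2 mm. A picture is of the moment at which its call begins: read the wrist's pose just before it. camera_params takes no time and is no camera call.
- job_done(): hands the job in, once; it reports no verdict.
The state is a dict: "t": time; "q": joint angles; "qd": joint speeds; "joint_efforts": joint torques, N m; "eef_pos": TCP position; "ee_rot": TCP orientation; "force": force on the tool from outside, world axes, zero at the start; "moment": the same for the moment, N m; "width": finger opening in m.
Only numpy, scipy, OpenCV 4.12 (cv2) and the standard library are available. Lean on these libraries where they do the work, as an engineer would, in place of code of your own. Each camera call takes 0.05 s, during which the arm holds its last target.

## Task

The push-and-turn cap of the open disinfectant-tablet bottle has been left standing on its edge, so close beside the grey storage box that a finger will not go in behind it. Tip it over with a light push, so that it comes to lie on the bench open side down, and let it lie free for a moment. Then put it on the bottle, press it down against the springy seal while turning it clockwise past the catches, and let go of it, locked on, with everything else on the bench left where it is.

Things in the scene. Friction and masses are not known exactly. Their poses are not given: they have to be found in the camera images.
- cap_center (a point): Centre of the loose cap: off-white, ribbed, round, 54 mm wide, 26 mm high, 20 to 40 g; z points out of its closed top. At first it stands on its edge, z level, closed top 6 to 10 mm from the box's side, this point 27 mm up. Leaned 32 degrees (a few tenths of a newton high on its closed top) it falls open side down, this point then 13 mm up. While it leans over, touch it with under 6 N.
- box_side (a point): Middle of the side of the grey lidded storage box next to which the cap stands. Box: 86 mm along x, 126 mm along y, 62 mm high, 0.6 kg, standing loose on the bench; this point is 31 mm up, x points out of it towards the cap, z up. The cap's closed top faces this side, its centre within 30 mm of the side's middle, square to it within 5 degrees. The box is not to be moved.
- cap_lug (a point): One of the cap's two equal inner lugs, at its open rim on opposite sides (cap's +x and -x; this point is at +x, 21.5 mm off the axis, 10.5 mm below the cap's centre). Lugs: 8 mm wide, 5 mm high from the rim edge, reaching in to 18.5 mm from the axis. The bore is 48 mm wide, 22 mm deep. A raised bar on the closed top (40 x 5 x 2 mm) runs along x, in line with the lugs.
- bottle_mouth (a point): Centre of the rim of the open off-white square bottle (74 mm), fixed in a dark grey holder on a 100 mm square steel plate. Rim 128 mm above the bench, z up; neck 33 mm wide, 30 mm tall. A grey springy seal stands 10 mm proud of the rim and can be pressed flush: 3.6 N to start, 12 N at 7 mm, 15.6 N at 10 mm. Two tabs on the neck lie at +x and -x of this frame.
- bottle_tab (a point): Underside of the tab at +x of the mouth's frame, 18.75 mm off the axis, 11 mm below the rim; its twin is opposite. Each tab is 58 degrees wide, 5 mm thick, reaching out to 22 mm from the axis. Seen from above, a catch hangs 3 mm lower at its counter-clockwise end, a stop 9 mm lower at its clockwise end; the cap's lug locks between them, 4 degrees play either way.
- seal_top (a point): Middle of the seal's top. The cap goes on with its x axis 42 to 138 degrees counter-clockwise (from above) of the mouth's x axis and rests on the seal, centre 1 mm above the rim. Pressed 7 to 10 mm lower it turns clockwise past the catches to the stops, x axes parallel; let go, the seal lifts it and it locks, centre 3 mm below the rim. Pressed less, it cannot pass.
There are look-alikes about, which are no part of the job. What is shaped like the part that bears cap_center but brown or green is not meant.

How it is judged:
On the way:
1. the cap has been tipped and lies open side down on the bench, let go (angle between cap_center's own z axis and vertical below 0.12 rad and height (world z) of cap_center below 0.017 m and contact force between the fingers and cap below 0.05 N and linear speed of cap below 0.02 m/s), for 0.2 s.
At the end, for the whole second after the job is handed in: The cap is locked on the bottle, let go and at rest: centred on the neck (within 5 mm), level (within 7 degrees), its lugs in the pockets under the tabs (x axes parallel within 11 degrees) and held up against the tabs by the seal, its centre 1.2 to 5.5 mm below the rim (z of cap_center in the frame of bottle_mouth between -0.0055 and -0.0012 m and horizontal distance between cap_center and bottle_mouth below 0.005 m and angle between the x axis of cap_center and the x axis of bottle_mouth, either way round below 0.2 rad and angle between cap_center's own z axis and vertical below 0.12 rad and linear speed of cap below 0.01 m/s and contact force between the fingers and cap below 0.05 N); the robot touches nothing.
It fails at once if the fingers push or hold the cap with more than 6 N while it is leaning over (20 to 60 degrees from upright on its edge) (angle between cap_center's own z axis and vertical between 0.52 and 1.22 rad and contact force between the fingers and cap above 6 N).
It fails at once if something else on the bench is shifted by more than 20 mm (distance of any of spare_cap, marker, tube_rack, media_bottle, dishes, tape_roll, forceps, tip_box, box from where it was at the start of the episode above 0.02 m).
It also fails if it takes over 69 s, if anything falls off the work surface, if the arm or the gripper's body presses on something with over 40 N, if the wrist force passes 120 N, or if a joint passes its speed limit or range.

## Working session

There is one attempt and no reset: what is moved stays moved. The work goes in short steps, Python scripts to look and compute and a tool call to move; the robot and the scene stay as the last step left them, time stands still between calls to the robot, and variables do not carry over. Pictures are saved under pics/ and viewed, and the job is handed in when it is done.

Besides the shell and the picture viewer there is one more tool, called after "Emit:" as a command line: name --pt "numbers of a row" for each row, then --argument value for the rest. play_rows: Moves the arm, as the interface text tells. Its arguments: {"type":"object","properties":{"targets":{"type":"array","items":{"type":"array","items":{"type":"number"}}},"grip_force":{"type":"number"}},"required":["targets"]}

```bash
ls; mkdir -p pics; python3 - <<'E'
from station import *
import cv2,numpy as np
s=get_state();print({k:np.round(v,3) for k,v in s.items()})
for n in ("top","side","wrist"):
    p=camera_params(n);print(n,{k:np.round(v,4).tolist() if not isinstance(v,str) else v for k,v in p.items()})
    im,d=grab_frame(n);cv2.imwrite(f"pics/{n}0.png",im);np.save(f"pics/{n}0.npy",d)
E
```

```text
pics
{'t': np.float64(0.0), 'q': array([-0.838,  0.359,  0.011, -0.   , -1.224, -0.288]), 'qd': array([ 0.001,  0.002,  0.   ,  0.   , -0.   ,  0.   ]), 'joint_efforts': array([ 0.0000e+00, -5.8271e+01,  2.9306e+01,  6.9970e+00,  7.0000e-03,
       -0.0000e+00]), 'eef_pos': array([ 0.29 , -0.609,  0.237]), 'ee_rot': array([ 3.14 , -0.   , -2.697]), 'force': array([ 0.532, -0.378,  0.138]), 'moment': array([ 0.041,  0.024, -0.008]), 'width': np.float64(0.088)}
top {'camera_matrix': [[502.1728, 0.0, 312.523], [0.0, 502.1728, 196.8557], [0.0, 0.0, 1.0]], 'extrinsics': [[-0.0086, -0.9998, 0.0192, -0.0721], [0.9976, -0.0073, 0.0682, -0.5462], [-0.0681, 0.0198, 0.9975, -1.4488], [0.0, 0.0, 0.0, 1.0]]}
side {'camera_matrix': [[474.652, 0.0, 322.7465], [0.0, 474.652, 205.993], [0.0, 0.0, 1.0]], 'extrinsics': [[-0.9893, -0.1444, 0.02, 0.5451], [0.0969, -0.5489, 0.8303, -0.2051], [-0.1089, 0.8233, 0.557, -1.2517], [0.0, 0.0, 0.0, 1.0]]}
wrist {'camera_matrix': [[310.0632, 0.0, 320.3597], [0.0, 310.0632, 202.0586], [0.0, 0.0, 1.0]], 'hand_eye': [[0.0002, 0.9661, 0.2581, 0.07], [1.0, -0.0002, -0.0002, -0.0005], [-0.0001, 0.2581, -0.9661, -0.1467], [0.0, 0.0, 0.0, 1.0]]}
```

View pics/top0.png

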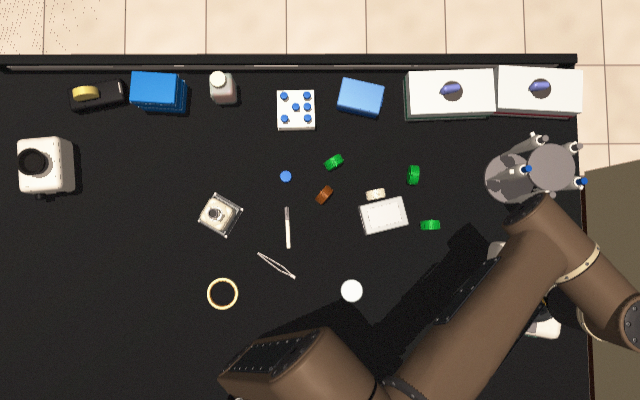

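View pics/side0.png

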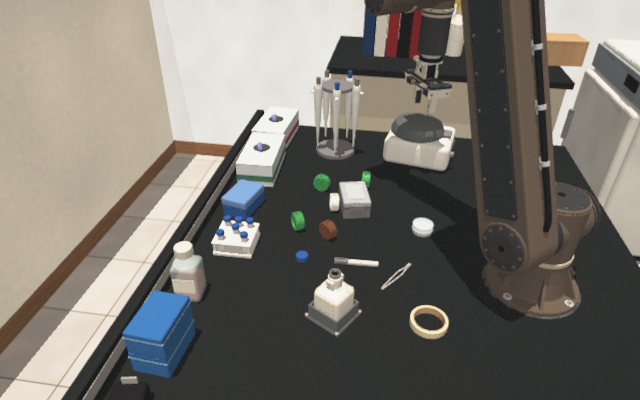

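View pics/wrist0.png

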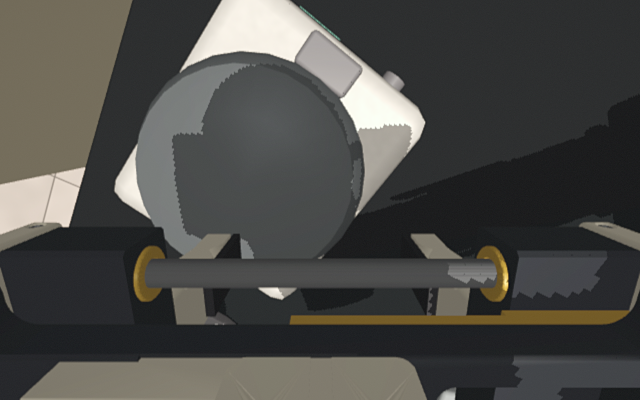

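```bash
cat > h.py <<'E'
import cv2,numpy as np
from station import *
from scipy.spatial.transform import Rotation as R
def ray(n,u,v,T=None):
    p=camera_params(n);K=p["camera_matrix"];K=np.array(K)
    d=np.array([(u-K[0,2])/K[0,0],-(v-K[1,2])/K[1,1],-1.])
    if n!="wrist":
        E=np.array(p["extrinsics"]);return -E[:3,:3].T@E[:3,3],E[:3,:3].T@d
    C=T@np.array(p["hand_eye"]);return C[:3,3],C[:3,:3]@d
def atz(n,u,v,z,T=None):
    o,d=ray(n,u,v,T);return o+d*(z-o[2])/d[2]
def atd(n,u,v,dep,T=None):
    o,d=ray(n,u,v,T);return o+d*dep
def proj(n,X,T=None):
    p=camera_params(n);K=np.array(p["camera_matrix"])
    E=np.array(p["extrinsics"]) if n!="wrist" else np.linalg.inv(T@np.array(p["hand_eye"]))
    c=E[:3,:3]@np.array(X)+E[:3,3];return K[0,2]+K[0,0]*c[0]/-c[2],K[1,2]-K[1,1]*c[1]/-c[2]
def tool():
    s=get_state();T=np.eye(4);T[:3,:3]=R.from_euler("xyz",s["ee_rot"]).as_matrix();T[:3,3]=s["eef_pos"];return T
def crop(im,x0,y0,x1,y1,f,name):
    c=cv2.resize(im[y0:y1,x0:x1],None,fx=f,fy=f,interpolation=cv2.INTER_CUBIC)
    for x in range((x0+9)//10*10,x1,10): cv2.putText(c,str(x),((x-x0)*f,8),0,.3,(0,255,255));cv2.line(c,((x-x0)*f,10),((x-x0)*f,15),(0,255,255))
    for y in range((y0+9)//10*10,y1,10): cv2.putText(c,str(y),(0,(y-y0)*f+4),0,.3,(0,255,255))
    cv2.imwrite(name,c)
E
python3 - <<'E'
from h import *
a=cv2.imread("pics/top0.png");crop(a,340,165,450,245,7,"pics/c1.png");crop(a,190,185,255,245,9,"pics/c2.png")
s=cv2.imread("pics/side0.png");crop(s,300,165,400,235,8,"pics/c3.png")
E
```

```text
(no output)
```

View pics/c1.png

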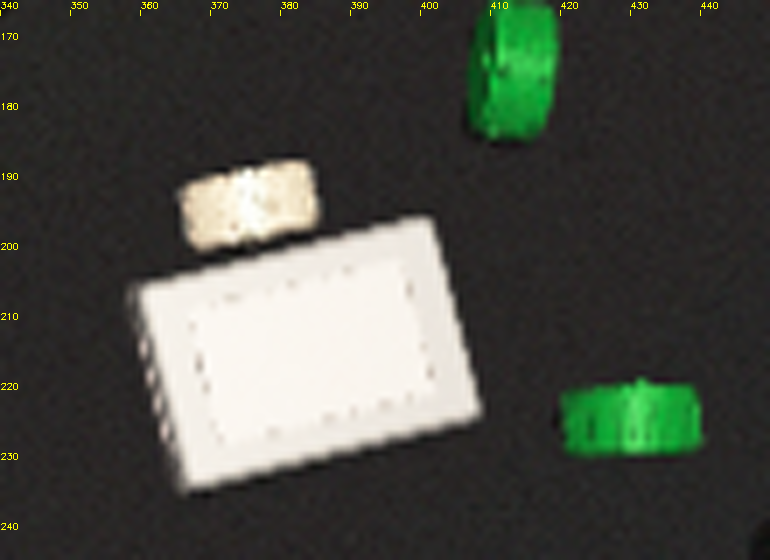

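View pics/c2.png

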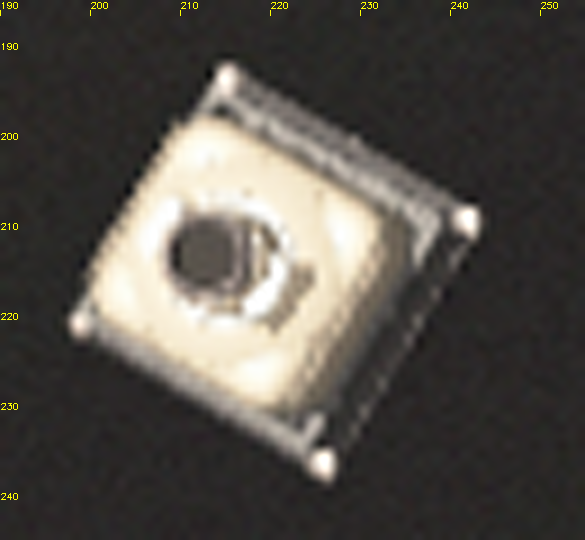

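View pics/c3.png

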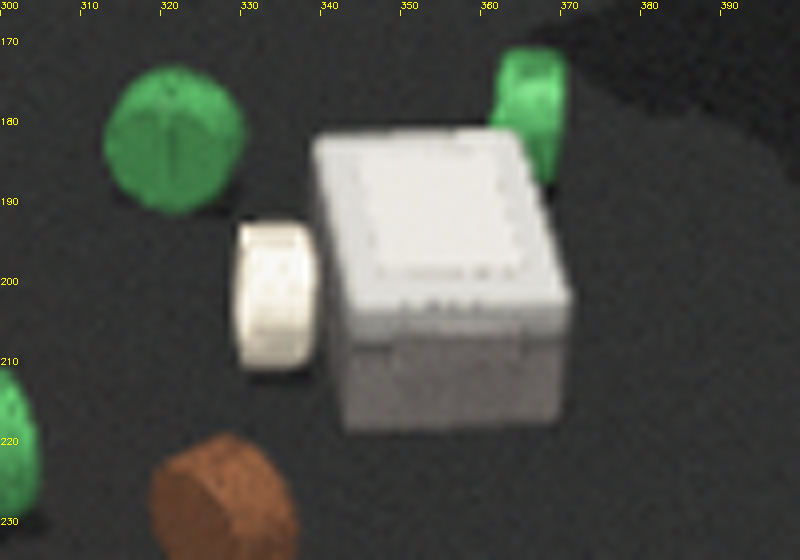

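The crops show the cap (about (375,194) in top) just above the box's upper side (corners (359,206) and (400,196)). The bottle mouth is at (213,213).

```bash
python3 - <<'E'
from h import *
d=np.load("pics/top0.npy")
print("box");B=[atz("top",u,v,.062) for u,v in [(359.5,206),(400.5,196),(408,224),(366,235)]]
for b in B: print(b.round(4))
B=np.array(B)
for i in range(4): e=B[(i+1)%4]-B[i]; print(np.linalg.norm(e), np.degrees(np.arctan2(e[1],e[0])))
print("cap top",[atz("top",u,v,.054).round(4) for u,v in [(366,191.5),(383.5,187.5),(385,196.5),(368,200.5)]], atz("top",375.3,194,.054))
print("cap depth",atd("top",375,194,d[194,375]))
print("box depth",atd("top",384,215,d[215,384]))
print("mouth seal",atz("top",213,212.5,.138),atz("top",213,212.5,.128),atd("top",213,213,d[213,213]))
print("plate",[atz("top",u,v,.0).round(4) for u,v in [(214.5,193),(241,209),(225,236.5),(198.5,221)]])
print("others")
for n,u,v,z in [("brown",325,194,.03),("green",413,174,.03),("g2",334,162,.03),("g3",430,225,.03),("blue",286,176,.01)]: print(n,atz("top",u,v,z).round(3))
# side checks
print([proj("side",p) for p in [atz("top",375.3,194,.054)]])
E
```

```text
box
[ 0.5157 -0.2088  0.062 ]
[ 0.5433 -0.3263  0.062 ]
[ 0.4635 -0.346   0.062 ]
[ 0.4334 -0.226   0.062 ]
0.12064930285080801 -76.7662177041512
0.0822175448131586 -166.1204902752674
0.12368618462353667 104.07804953848542
0.08406096056729494 11.804407391398144
cap top [array([ 0.5575, -0.229 ,  0.054 ]), array([ 0.5687, -0.2795,  0.054 ]), array([ 0.5428, -0.2833,  0.054 ]), array([ 0.5317, -0.2343,  0.054 ])] [ 0.55014249 -0.2555719   0.054     ]
cap depth [ 0.55010848 -0.25463122  0.05454994]
box depth [ 0.48956805 -0.2779922   0.06295565]
mouth seal [0.49758215 0.19211499 0.138     ] [0.49796795 0.19389489 0.128     ] [0.49664821 0.19401108 0.12731039]
plate [array([0.5605, 0.2125, 0.    ]), array([0.5126, 0.1344, 0.    ]), array([0.4321, 0.1812, 0.    ]), array([0.4782, 0.259 , 0.    ])]
others
brown [ 0.553 -0.113  0.03 ]
green [ 0.61  -0.371  0.03 ]
g2 [ 0.646 -0.14   0.03 ]
g3 [ 0.46  -0.417  0.03 ]
blue [0.608 0.001 0.01 ]
[(np.float64(335.1086198022295), np.float64(195.3916615897822))]
```

Emit:
play_rows --pt "0 0 -0.04 0.032 0.044 0 1" --pt "0 0 -0.04 0.032 0.044 0 1" --pt "0 0 -0.04 0.032 0.044 0 1" --pt "0 0 -0.04 0.032 0.044 0 1" --pt "0 0 -0.04 0.032 0.044 0 1" --pt "0 0 -0.02 0.032 0.044 0 1" --pt "0 0 0 0.032 0.044 0 1" --pt "0 0 0 0.02 0.03 0 1"

```text
t: 1.15
eef_pos: [0.5375, -0.2613, 0.2339]
ee_rot: [3.137, -0.002, -2.93]
force: [0.3, -0.2, 0.2]
width: 0.0877
```

Emit:
play_rows --pt "0 0 0 0.012 0.006 -0.02 1" --pt "0 0 0 0 0 0 1"

```text
t: 1.4
eef_pos: [0.5511, -0.2523, 0.2132]
ee_rot: [3.136, -0.003, -2.926]
force: [0.1, 0.4, 0.3]
width: 0.0878
```

```bash
python3 - <<'E'
from h import *
T=tool();s=get_state();print(s["q"].round(3),T.round(4))
im,d=grab_frame("wrist");np.save("pics/w1.npy",d);np.save("pics/w1T.npy",T);cv2.imwrite("pics/w1.png",im)
print(proj("wrist",[.55,-.255,.054],T))
im,d=grab_frame("top");cv2.imwrite("pics/t1.png",im)
E
```

```text
[-0.11   0.266 -0.176 -0.004 -1.133 -1.243] [[-0.9768 -0.214  -0.0037  0.5511]
 [-0.214   0.9768  0.0045 -0.2523]
 [ 0.0026  0.0051 -1.      0.2132]
 [ 0.      0.      0.      1.    ]]
(np.float64(317.71972492003636), np.float64(189.52578942731915))
```

View pics/w1.png

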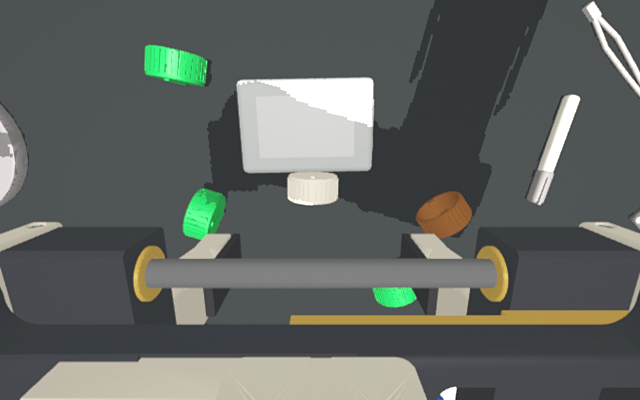

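View pics/t1.png

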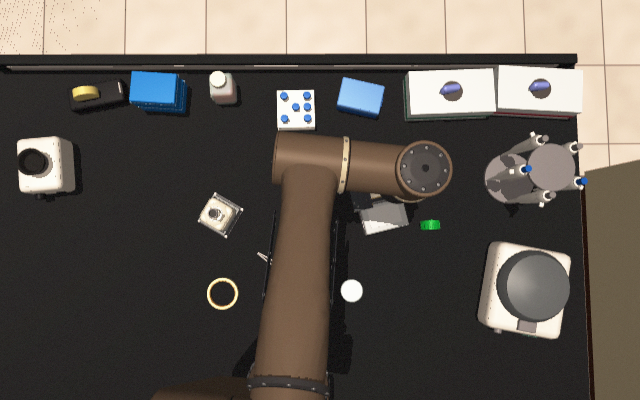

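```bash
python3 - <<'E'
from h import *
T=np.load("pics/w1T.npy");im=cv2.imread("pics/w1.png");d=np.load("pics/w1.npy")
crop(im,225,70,385,215,5,"pics/c4.png")
for u,v in [(290,182),(313,182),(336,182),(313,178),(313,190),(300,120)]:
    print(u,v,atd("wrist",u,v,d[v,u],T).round(4))
# cap top pts: depth cloud
m=cv2.inRange(cv2.cvtColor(im,cv2.COLOR_BGR2HSV),(10,15,90),(35,110,255))
pts=[]
for v in range(165,210):
  for u in range(280,346):
    if d[v,u]>0:
      p=atd("wrist",u,v,d[v,u],T)
      if .012<p[2]<.057 and p[0]>.0 : pts.append((u,v,*p))
P=np.array(pts);c=P[:,2:]
n=np.array([np.cos(np.radians(13)),np.sin(np.radians(13))]);t=np.array([-n[1],n[0]])
cc=c[:,:2]
print(len(P),"n",np.percentile(cc@n,[1,5,50,95,99]).round(4),"t",np.percentile(cc@t,[0,2,98,100]).round(4),"z",c[:,2].max())
a=np.array([.55,-.2555]);print(a@n,a@t)
hi=c[c[:,2]>.045]; print(hi[:,:2]@n@np.ones(1) if 0 else (np.percentile(hi[:,:2]@n,[1,99]),np.percentile(hi[:,:2]@t,[1,99])))
E
```

```text
290 182 [ 0.5511 -0.2845  0.041 ]
313 182 [ 0.5436 -0.2613  0.0533]
336 182 [ 0.5413 -0.2372  0.0386]
313 178 [ 0.5409 -0.262   0.0462]
313 190 [ 0.5516 -0.2595  0.0536]
300 120 [ 0.4872 -0.2855  0.0615]
1496 n [0.4665 0.468  0.4781 0.4925 0.4941] t [-0.4047 -0.4029 -0.3528 -0.345 ] z 0.05697894449884311
0.4784285412470219 -0.3726746314417534
(array([0.46681474, 0.49411769]), array([-0.39797419, -0.35848217]))
```

View pics/c4.png

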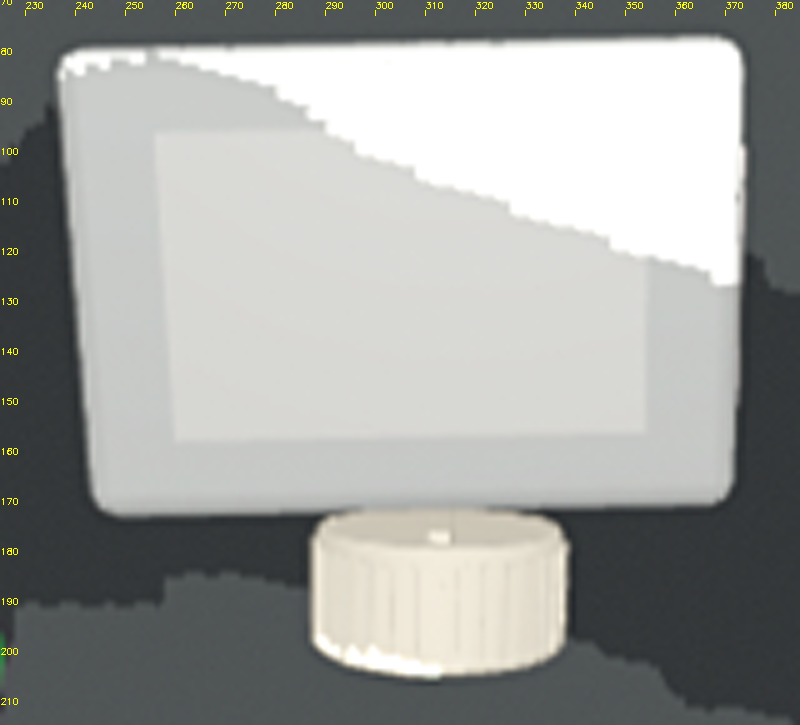

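Emit:
play_rows --pt "0.005 -0.003 0 0.001 -0.004 -0.04 1" --pt "0 0 0 0 -0.003 -0.04 1" --pt "0 0 0 0 0 -0.04 1" --pt "0 0 0 0 0 -0.03 1" --pt "0 0 0 0 0 -0.015 1" --pt "0 0 0 0 0 0 1"

```text
t: 2.25
eef_pos: [0.5524, -0.2665, 0.053]
ee_rot: [3.139, 0.013, -2.932]
force: [0.2, -0.7, 0.4]
width: 0.0875
```

```bash
python3 - <<'E'
from h import *
T=tool();print(T.round(4))
im,d=grab_frame("wrist");cv2.imwrite("pics/w2.png",im);np.save("pics/w2.npy",d)
im,d=grab_frame("side");crop(im,280,120,420,230,5,"pics/s2.png")
E
```

```text
[[-0.9781 -0.2079  0.0124  0.5524]
 [-0.2079  0.9781  0.0051 -0.2665]
 [-0.0132  0.0024 -0.9999  0.053 ]
 [ 0.      0.      0.      1.    ]]
```

View pics/w2.png

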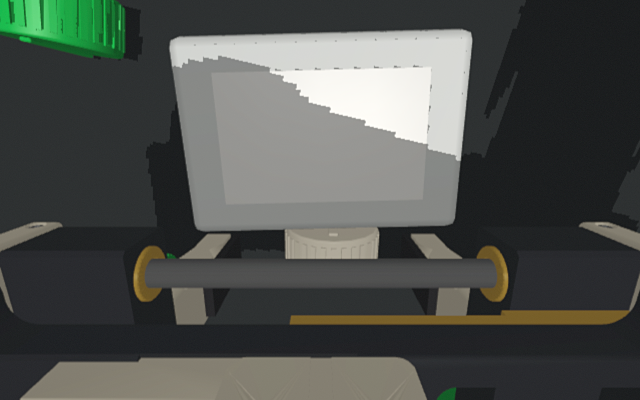

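View pics/s2.png

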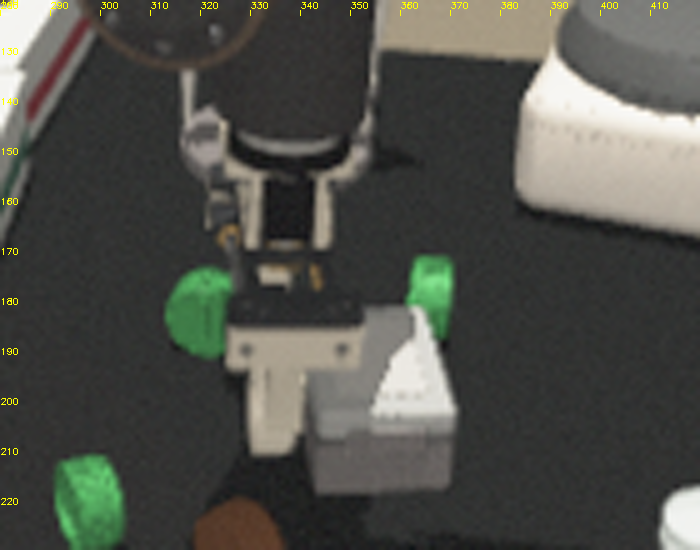

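Emit:
play_rows --pt "-0.005 0.012 0 0 0.006 0 1" --pt "0 0.002 0 0 0.001 -0.015 1" --pt "0 0 0 0 0 -0.014 1" --pt "0 0 0 0 0 0 1"

```text
t: 2.85
eef_pos: [0.5551, -0.2589, 0.0261]
ee_rot: [-3.139, 0.004, -2.931]
force: [0.1, 0.1, 0.7]
width: 0.0875
```

```bash
python3 - <<'E'
from h import *
T=tool();print(T.round(4))
im,d=grab_frame("wrist");cv2.imwrite("pics/w3.png",im)
E
```

```text
[[-0.9779 -0.2092  0.0043  0.5551]
 [-0.2092  0.9779 -0.0016 -0.2589]
 [-0.0039 -0.0025 -1.      0.0261]
 [ 0.      0.      0.      1.    ]]
```

View pics/w3.png

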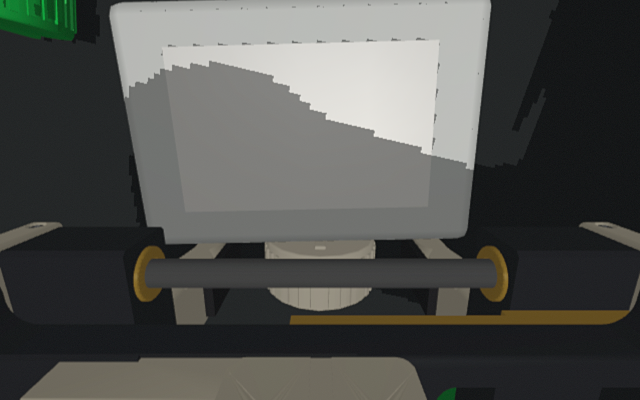

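Emit:
play_rows --pt "0 0.004 0 -0.002 0 -0.005 1" --pt "0 0 0 0 0 0 0.66" --pt "0 0 0 0 0 0 0.55" --pt "0 0 0 0 0 0 0.55" --pt "0 0 0 0 0 0 0.5" --grip_force 8

```text
t: 3.52
eef_pos: [0.5538, -0.2594, 0.022]
ee_rot: [-3.139, 0.001, -2.931]
force: [-0.8, 0.7, 0.9]
width: 0.054
```

Emit:
play_rows --pt "0 0 0 0 0 0.008 0.5" --pt "0 0 0 0.015 0.0035 0 0.5" --pt "0 0 0 0.025 0.006 0 0.5" --pt "0 0 0 0.015 0.0035 0 0.5" --pt "0 0 0 0 0 0 0.5"

```text
t: 4.15
eef_pos: [0.6125, -0.2457, 0.0316]
ee_rot: [-3.139, 0.003, -2.931]
force: [-1.0, 0.3, -0.4]
width: 0.0542
```

```bash
python3 - <<'E'
from h import *
T=tool();print(T.round(4))
im,d=grab_frame("wrist");cv2.imwrite("pics/w4.png",im)
im,d=grab_frame("side");crop(im,270,120,410,230,5,"pics/s4.png")
E
```

```text
[[-0.9778 -0.2093  0.0035  0.6125]
 [-0.2093  0.9778 -0.0024 -0.2457]
 [-0.0029 -0.0031 -1.      0.0316]
 [ 0.      0.      0.      1.    ]]
```

View pics/w4.png

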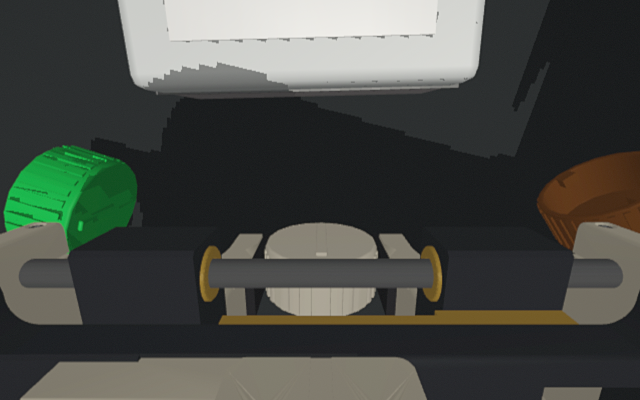

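View pics/s4.png

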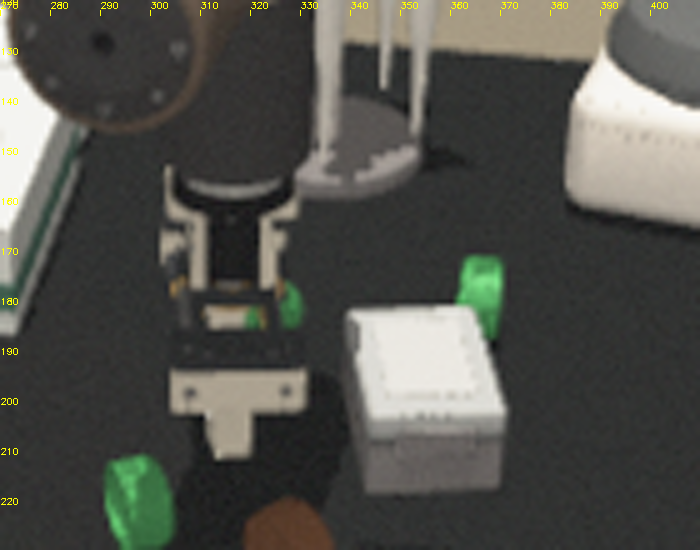

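Emit:
play_rows --pt "0 0 0 0 0 -0.006 0.5" --pt "0 0 0 0 0 -0.003 0.5" --pt "0 0 0 0 0 0 0.5"

```text
t: 4.62
eef_pos: [0.6097, -0.2463, 0.0219]
ee_rot: [-3.139, 0.002, -2.932]
force: [0.8, -0.2, 0.9]
width: 0.0542
```

Emit:
play_rows --pt "0 0 0 0 0 0 0.65" --pt "0 0 0 0 0 0 0.8" --pt "0 0 0 0 0 0 1.0" --pt "0 0 0 0 0 0 1.0"

```text
t: 5.12
eef_pos: [0.6093, -0.2464, 0.022]
ee_rot: [-3.139, 0.001, -2.933]
force: [0.0, 0.4, 0.2]
width: 0.0812
```

```bash
python3 - <<'E'
from h import *
T=tool();print(T.round(4))
im,d=grab_frame("wrist");cv2.imwrite("pics/w5.png",im)
E
```

```text
[[-0.9782 -0.2075  0.0018  0.6093]
 [-0.2075  0.9782 -0.0019 -0.2464]
 [-0.0014 -0.0022 -1.      0.022 ]
 [ 0.      0.      0.      1.    ]]
```

View pics/w5.png

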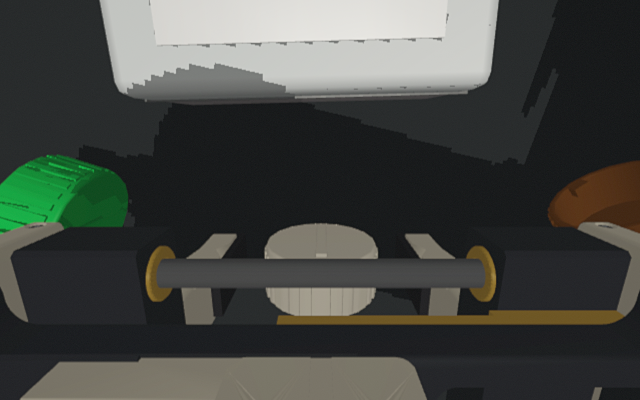

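Emit:
play_rows --pt "0 0 0 0 0 0.03 1" --pt "0 0 0 0 0 0.035 1" --pt "0 0 0 -0.02 -0.0045 0.004 0.6" --pt "0 0 0 -0.019 -0.0045 0 0" --pt "0 0 0 0 0 0 0" --pt "0 0 0 0 0 0 0" --pt "0 0 0 0 0 0 0"

```text
t: 6.05
eef_pos: [0.566, -0.2556, 0.0898]
ee_rot: [-3.141, -0.003, -2.933]
force: [-0.1, 0.2, 0.2]
width: 0.0433
```

```bash
python3 - <<'E'
from h import *
T=tool();print(T.round(4),get_state()["width"])
np.save("pics/w6T.npy",T);im,d=grab_frame("wrist");cv2.imwrite("pics/w6.png",im)
im,d=grab_frame("side");crop(im,270,120,410,230,5,"pics/s6.png")
E
```

```text
[[-9.784e-01 -2.069e-01 -2.900e-03  5.660e-01]
 [-2.069e-01  9.784e-01 -1.000e-03 -2.556e-01]
 [ 3.100e-03 -4.000e-04 -1.000e+00  8.980e-02]
 [ 0.000e+00  0.000e+00  0.000e+00  1.000e+00]] 0.04326109041555388
```

View pics/w6.png

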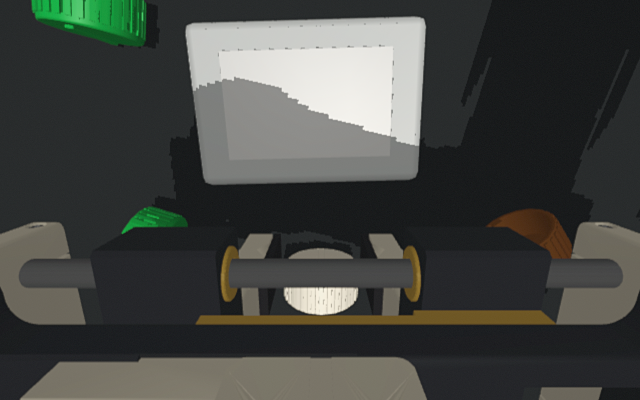

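View pics/s6.png

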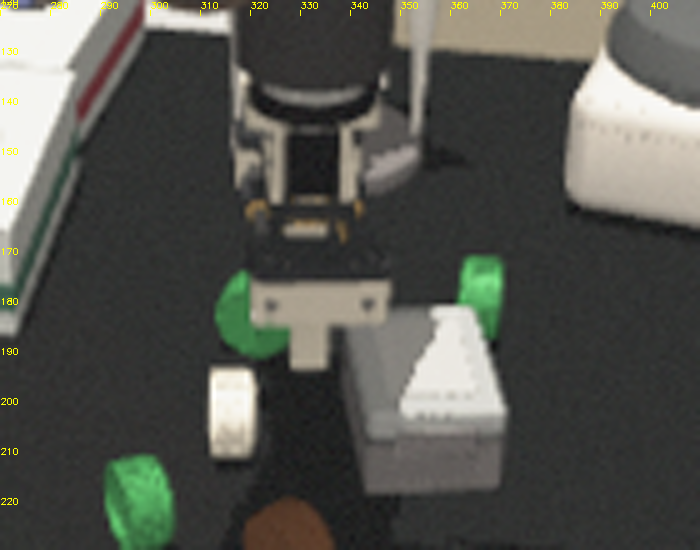

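Emit:
play_rows --pt "0 0 0 0 0 -0.02 0" --pt "0 0 0 0 0 -0.016 0" --pt "0 0 0 0 0 -0.004 0" --pt "0 0 0 0 0 0 0"

```text
t: 6.65
eef_pos: [0.5671, -0.2554, 0.0482]
ee_rot: [-3.141, -0.003, -2.932]
force: [-0.8, -0.5, -0.2]
width: 0.0009
```

Emit:
play_rows --pt "0 0 0 0.01 0.002 0.004 0" --pt "0 0 0 0.006 0.0014 0 0" --pt "0 0 0 0.005 0.0011 0 0" --pt "0 0 0 0.005 0.0011 0 0" --pt "0 0 0 0.005 0.0011 0 0" --pt "0 0 0 0.005 0.0011 0 0"

```text
t: 7.4
eef_pos: [0.6069, -0.2473, 0.0544]
ee_rot: [-3.14, -0.001, -2.932]
force: [0.8, 0.5, -0.7]
width: 0.0006
```

```bash
python3 - <<'E'
from h import *
T=tool()
im,d=grab_frame("side");crop(im,270,120,410,230,5,"pics/s7.png")
E
```

```text
(no output)
```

View pics/s7.png

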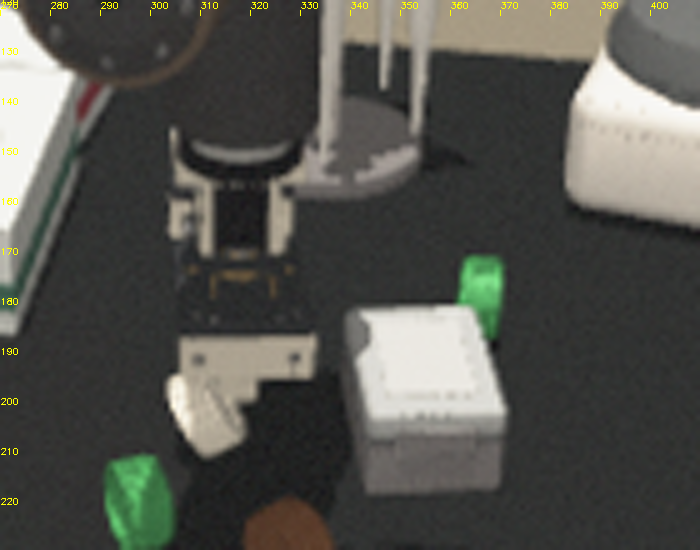

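Cap leans about 30° away from the box, on its front edge. I'll continue the light push.

Emit:
play_rows --pt "0 0 0 0.005 0.0011 0 0" --pt "0 0 0 0.005 0.0011 0 0" --pt "0 0 0 0 0 0 0" --pt "0 0 0 -0.02 -0.004 0.03 0" --pt "0 0 0 -0.04 0 0.045 0.5" --pt "0 0 0 0 0 0.05 1"

```text
t: 8.2
eef_pos: [0.5532, -0.2481, 0.1765]
ee_rot: [3.14, -0.01, -2.932]
force: [2.0, -0.8, 0.0]
width: 0.0151
```

```bash
python3 - <<'E'
from h import *
T=tool();print(T.round(4))
np.save("pics/w8T.npy",T);im,d=grab_frame("wrist");cv2.imwrite("pics/w8.png",im);np.save("pics/w8.npy",d)
im,d=grab_frame("side");crop(im,270,120,410,230,5,"pics/s8.png")
E
```

```text
[[-9.780e-01 -2.084e-01 -1.060e-02  5.532e-01]
 [-2.084e-01  9.780e-01 -2.000e-04 -2.481e-01]
 [ 1.040e-02  2.000e-03 -9.999e-01  1.765e-01]
 [ 0.000e+00  0.000e+00  0.000e+00  1.000e+00]]
```

View pics/w8.png

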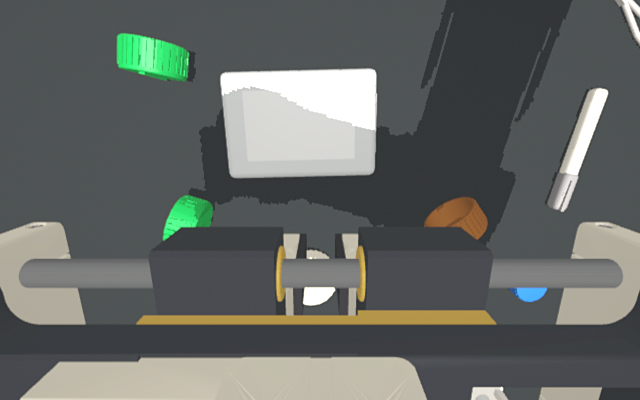

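View pics/s8.png

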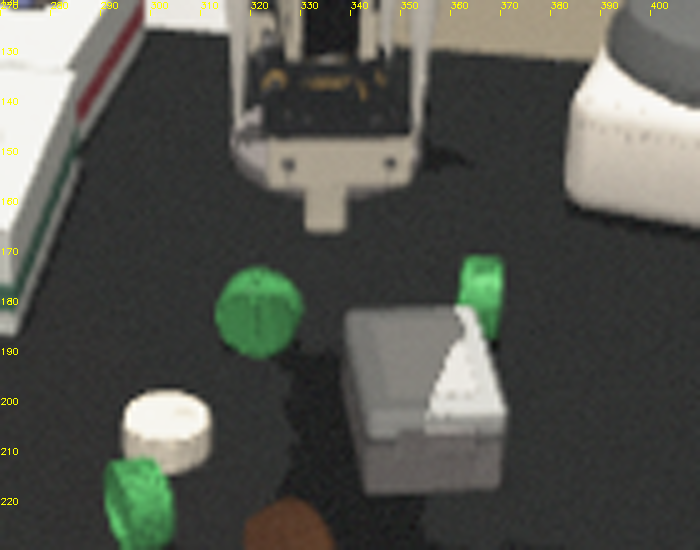

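Emit:
play_rows --pt "0 0 0 0.04 0.005 0.02 1" --pt "0 0 0 0.045 0.005 0.01 1" --pt "0 0 0 0.045 0.002 0 1" --pt "0 0 0 0 0 0 1"

```text
t: 8.8
eef_pos: [0.6918, -0.2371, 0.2153]
ee_rot: [-3.137, 0.005, -2.931]
force: [-0.3, -0.0, 0.3]
width: 0.063
```

```bash
python3 - <<'E'
from h import *
T=tool();print(T.round(4))
np.save("pics/w9T.npy",T);im,d=grab_frame("wrist");cv2.imwrite("pics/w9.png",im);np.save("pics/w9.npy",d)
crop(im,250,130,390,240,5,"pics/c9.png")
E
```

```text
[[-0.9779 -0.2088  0.0057  0.6918]
 [-0.2088  0.9779 -0.0037 -0.2371]
 [-0.0048 -0.0048 -1.      0.2153]
 [ 0.      0.      0.      1.    ]]
```

View pics/w9.png

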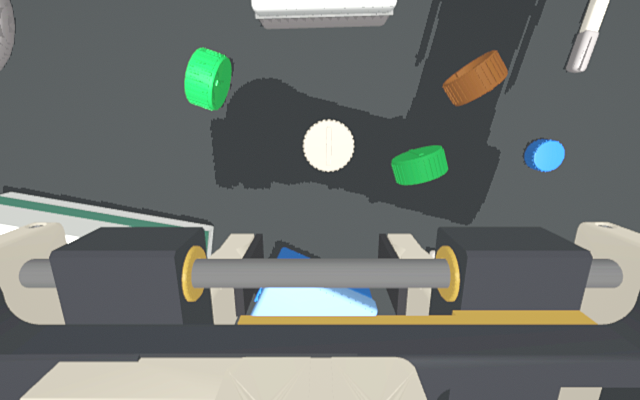

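View pics/c9.png

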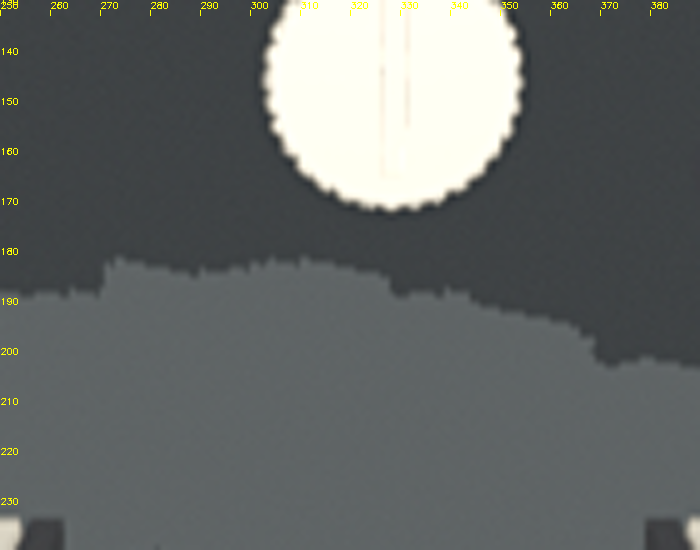

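```bash
python3 - <<'E'
from h import *
T=np.load("pics/w9T.npy");im=cv2.imread("pics/w9.png");d=np.load("pics/w9.npy")
m=cv2.inRange(cv2.cvtColor(im,cv2.COLOR_BGR2HSV),(0,0,180),(180,255,255));m[:110]=0;m[180:]=0;m[:,:295]=0;m[:,365:]=0
M=cv2.moments(m,True);u,v=M["m10"]/M["m00"],M["m01"]/M["m00"];print(u,v,M["m00"])
print(atz("wrist",u,v,.024,T),[atd("wrist",int(u),int(w),d[int(w),int(u)],T).round(4) for w in (v-10,v,v+10)])
E
```

```text
328.16398243045387 145.15080527086383 2049.0
[ 0.64931358 -0.23912617  0.024     ] [array([ 0.6388, -0.2417,  0.0273]), array([ 0.6489, -0.2394,  0.0271]), array([ 0.6593, -0.2371,  0.0267])]
```

Emit:
play_rows --pt "0 0 0 -0.02 -0.001 -0.04 1" --pt "-0.003 0.004 0 -0.021 -0.001 -0.04 1" --pt "0 0 0 0 0 -0.04 1" --pt "0 0 0 0 0 -0.02 1" --pt "0 0 0 0 0 0 1"

```text
t: 9.48
eef_pos: [0.6443, -0.2399, 0.0736]
ee_rot: [-3.134, 0.002, -2.933]
force: [0.5, 0.3, 0.7]
width: 0.0879
```

```bash
python3 - <<'E'
from h import *
T=tool();print(T.round(4))
im,d=grab_frame("wrist");cv2.imwrite("pics/w10.png",im)
E
```

```text
[[-0.9783 -0.2073  0.0031  0.6443]
 [-0.2074  0.9782 -0.0068 -0.2399]
 [-0.0016 -0.0073 -1.      0.0736]
 [ 0.      0.      0.      1.    ]]
```

View pics/w10.png

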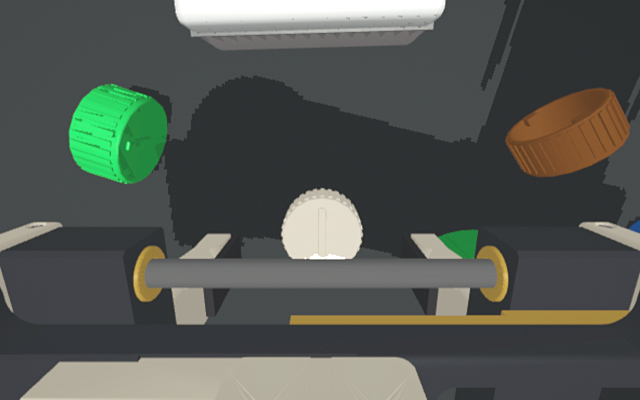

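Emit:
play_rows --pt "0.007 0.003 0 0.005 0.001 0 0.8" --pt "0 0 0 0 0 0 0.8" --pt "0 0 0 0 0 -0.025 0.8" --pt "0 0 0 0 0 -0.022 0.8" --pt "0 0 0 0 0 -0.006 0.8" --pt "0 0 0 0 0 0 0.8"

```text
t: 10.28
eef_pos: [0.6548, -0.2398, 0.028]
ee_rot: [-3.138, 0.012, -2.932]
force: [-0.3, -0.0, 0.4]
width: 0.0699
```

```bash
python3 - <<'E'
from h import *
T=tool();print(T.round(4))
im,d=grab_frame("wrist");cv2.imwrite("pics/w11.png",im)
E
```

```text
[[-0.978  -0.2082  0.0128  0.6548]
 [-0.2083  0.9781 -0.0014 -0.2398]
 [-0.0122 -0.0041 -0.9999  0.028 ]
 [ 0.      0.      0.      1.    ]]
```

View pics/w11.png

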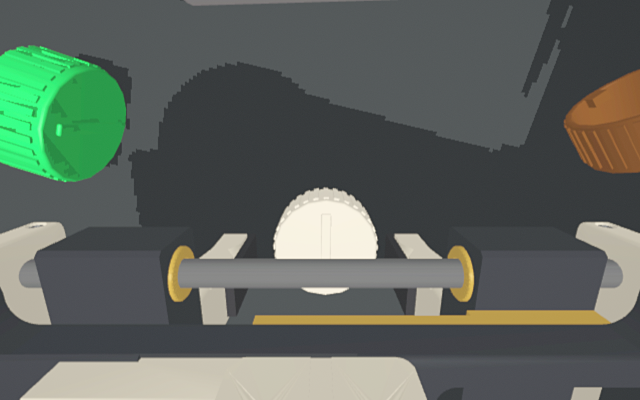

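Emit:
play_rows --pt "0.001 0.012 0 -0.006 0.002 0 0.8" --pt "0 0 0 0 0 -0.008 0.8" --pt "0 0 0 0 0 -0.006 0.8" --pt "0 0 0 0 0 0 0.8"

```text
t: 10.82
eef_pos: [0.6496, -0.2377, 0.0156]
ee_rot: [-3.14, 0.003, -2.932]
force: [-0.6, -0.9, 0.4]
width: 0.0701
```

Emit:
play_rows --pt "0 0.002 0 0 0 -0.001 0.65" --pt "0 0 0 0 0 0 0.5" --pt "0 0 0 0 0 0 0.5" --pt "0 0 0 0 0 0 0.5" --grip_force 45

```text
t: 11.32
eef_pos: [0.6498, -0.2378, 0.0145]
ee_rot: [-3.14, 0.001, -2.932]
force: [0.3, -0.6, -0.8]
width: 0.0535
```

Emit:
play_rows --pt "0 0 0 0 0 0.03 0.5" --pt "0 0 0 0 0 0.05 0.5" --pt "0 0 0 0 0 0.05 0.5" --pt "0 0 0 0 0 0.05 0.5" --pt "0 0 0 0 0 0.05 0.5" --pt "0 0 0 0 0 0 0.5"

```text
t: 12.08
eef_pos: [0.6474, -0.2377, 0.2515]
ee_rot: [-3.141, -0.001, -2.932]
force: [0.3, -0.1, -1.4]
width: 0.0535
```

```bash
python3 - <<'E'
from h import *
T=tool();print(T.round(4))
im,d=grab_frame("wrist");cv2.imwrite("pics/w12.png",im);np.save("pics/w12.npy",d)
im,d=grab_frame("side");crop(im,260,60,420,180,5,"pics/s12.png")
E
```

```text
[[-9.781e-01 -2.082e-01 -3.000e-04  6.474e-01]
 [-2.082e-01  9.781e-01 -1.100e-03 -2.377e-01]
 [ 5.000e-04 -1.000e-03 -1.000e+00  2.515e-01]
 [ 0.000e+00  0.000e+00  0.000e+00  1.000e+00]]
```

View pics/w12.png

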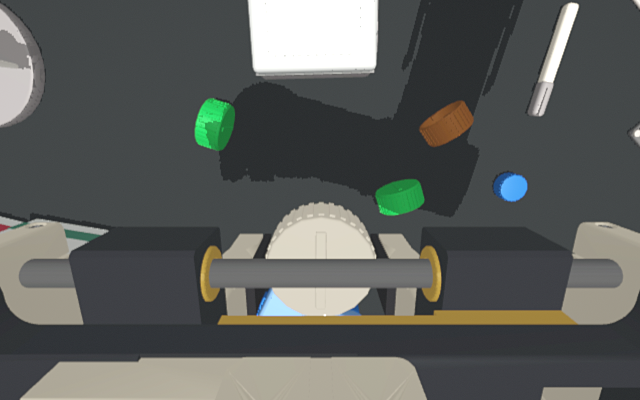

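View pics/s12.png

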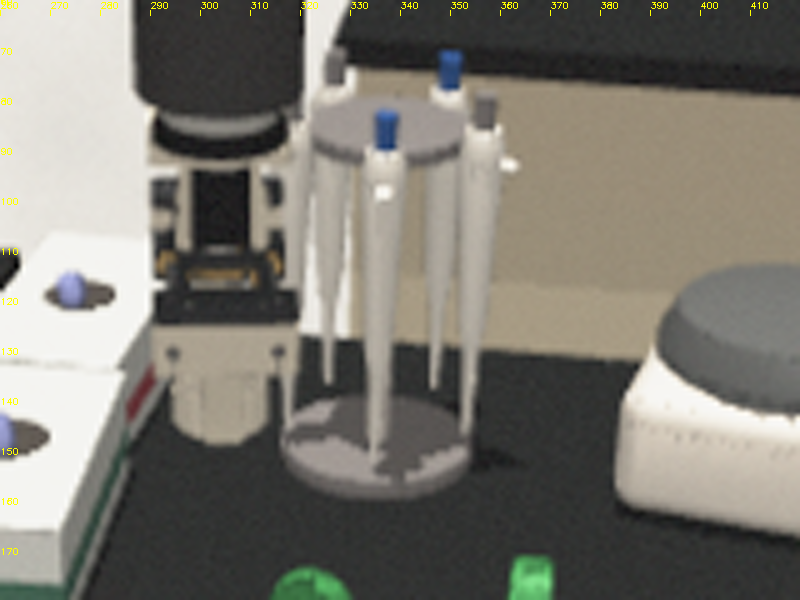

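Emit:
play_rows --pt "0 0 0 -0.008 0.05 0 0.5" --pt "0 0 0 -0.008 0.05 0 0.5" --pt "0 0 0 -0.008 0.05 0 0.5" --pt "0 0 0 -0.008 0.05 0 0.5" --pt "0 0 0 -0.008 0.05 0 0.5" --pt "0 0 0 -0.008 0.05 0 0.5" --pt "0 0 0 -0.008 0.05 0 0.5" --pt "0 0 0 -0.008 0.05 -0.01 0.5" --pt "0 0 0 -0.005 0.03 -0.01 0.5" --pt "0 0 0 0 0 0 0.5"

```text
t: 13.42
eef_pos: [0.5644, 0.2038, 0.207]
ee_rot: [3.14, -0.035, -2.936]
force: [0.2, -0.4, -0.2]
width: 0.0534
```

```bash
python3 - <<'E'
from h import *
T=tool();print(T.round(4),get_state()["q"].round(3))
np.save("pics/w13T.npy",T);im,d=grab_frame("wrist");cv2.imwrite("pics/w13.png",im);np.save("pics/w13.npy",d)
print(proj("wrist",[.4975,.193,.138],T))
for dx in (-.002,0,.002):
  a=np.linspace(0,2*np.pi,60);q=[proj("wrist",T[:3,:3]@[dx+.027*np.cos(t),.027*np.sin(t),-.0115]+T[:3,3],T) for t in a];q=np.array(q);print(dx,q.min(0),q.max(0))
E
```

```text
[[-0.9783 -0.2043 -0.0342  0.5644]
 [-0.2042  0.9789 -0.0056  0.2038]
 [ 0.0346  0.0015 -0.9994  0.207 ]
 [ 0.      0.      0.      1.    ]] [ 0.661  0.278 -0.169 -0.018 -1.154 -2.019]
(np.float64(325.6641571116935), np.float64(126.1638938944778))
-0.002 [265.45320445 220.39115704] [377.75921494 322.2916874 ]
0 [265.26272806 216.22939175] [377.96018841 318.84043881]
0.002 [265.07091918 212.03719025] [378.16256778 315.36621678]
```

View pics/w13.png

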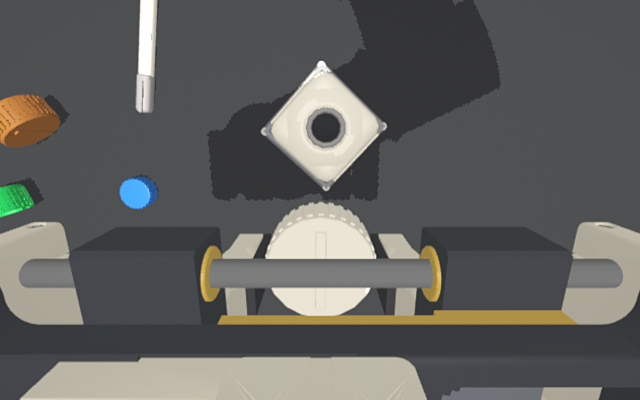

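```bash
python3 - <<'E'
from h import *
im=cv2.imread("pics/w13.png");crop(im,255,55,395,195,5,"pics/c13.png")
T=np.load("pics/w13T.npy");d=np.load("pics/w13.npy")
for u,v in [(326,127),(326,108),(344,127),(326,100),(326,90),(360,127),(300,127),(326,187)]: print(u,v,atd("wrist",u,v,d[v,u],T).round(4))
# height map around the mouth
c=d[95:160:4,295:360:4]
print(np.array([[int(1000*atd("wrist",u,v,d[v,u],T)[2]) for u in range(296,358,4)] for v in range(98,160,4)]))
E
```

```text
326 127 [0.4979 0.1935 0.1284]
326 108 [0.4855 0.1908 0.1332]
344 127 [0.4955 0.2054 0.1372]
326 100 [0.4769 0.1897 0.0966]
326 90 [0.4685 0.188  0.0886]
360 127 [0.4915 0.2218 0.0911]
300 127 [0.5017 0.1735 0.0999]
326 187 [0.5557 0.2076 0.0392]
[[ 83  89  89  92  93  96  94  95  96  94  93  92  90  88  86  41]
 [ 89  91  93 122 122 121  96  99  97  98  96  95  93  91  88  85]
 [ 89  92 121 123 120 121 127 126 126 125 100  97  96  93  91  88]
 [ 92  93 120 122 125 134 138 137 136 137 126  99  97  95  92  90]
 [ 92 121 121 126 134 137 136 127 128 135 138 132 100  97  94  91]
 [ 94 121 122 133 137 128 130 128 128 126 127 137 126 100  96  91]
 [ 96 118 126 137 136 127 128 128 128 127 127 137 133  98  95  93]
 [ 95 100 126 137 128 129 128 128 128 128 127 135 137  99  96  92]
 [ 95  99 125 137 128 128 129 128 128 127 127 136 137 100  97  93]
 [ 95  97 126 136 137 127 128 129 128 127 128 137 132 120  95  93]
 [ 94  97 101 127 136 127 128 127 127 127 129 137 126 120 120  92]
 [ 92  95 100 126 133 138 136 128 127 136 138 131 120 123 120  90]
 [ 91  94  97 100 125 127 137 136 137 136 126 120 121 120  92  89]
 [ 90  92  93  97  98  99 100 126 126 121 121 121 122  94  91  87]
 [ 89  88  92  94  95  96  96  98  98  96 122 122  94  91  89  80]
 [ 79  87  88  91  92  94  93  95  93  94  93  92  89  88  81  80]]
```

View pics/c13.png

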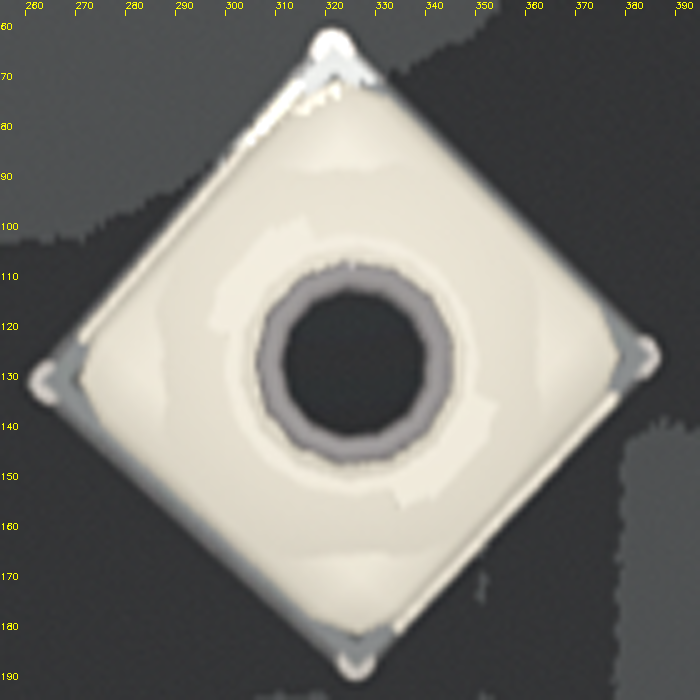

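```bash
python3 - <<'E'
from h import *
T=np.load("pics/w13T.npy");d=np.load("pics/w13.npy")
P=np.array([atd("wrist",u,v,d[v,u],T) for v in range(92,166) for u in range(290,364) if d[v,u]>0])
s=P[(P[:,2]>.1355)&(P[:,2]<.140)];
c,r=cv2.minEnclosingCircle((s[:,:2]*1000).astype(np.float32));print("seal",len(s),s.mean(0),c,r,"ray",atz("wrist",325.6,127.2,.138,T))
c=np.array(c)/1000
t=P[(P[:,2]>.115)&(P[:,2]<.1235)];v=t[:,:2]-c;r=np.hypot(*v.T);k=(r>.0165)&(r<.024);a=np.degrees(np.arctan2(v[k,1],v[k,0]))
h=np.histogram(a,np.arange(-180,181,10));print(h)
for lo,hi in [(-180,0),(0,180)]:
  b=a[(a>lo)&(a<hi)];print(np.mean(b),np.percentile(b,[2,98]))
print("2a mean",np.degrees(np.angle(np.exp(2j*np.radians(a)).mean()))/2)
# plate corners
for u,w in [(321.5,64),(383,126.5),(326,187),(264.5,131)]: print(atz("wrist",u,w,.0,T).round(4))
E
```

```text
Traceback (most recent call last):
  File "h.py", line 13, in atd
    o,d=ray(n,u,v,T);return o+d*dep
        ~~~^^^^^^^^^
  File "h.py", line 5, in ray
    p=camera_params(n);K=p["camera_matrix"];K=np.array(K)
ValueError: time passes only in moves, steps and waits
```

```bash
cat >> h.py <<'E'
import functools
camera_params=functools.lru_cache(None)(camera_params)
E
python3 - <<'E'
from h import *
T=np.load("pics/w13T.npy");d=np.load("pics/w13.npy")
P=np.array([atd("wrist",u,v,d[v,u],T) for v in range(92,166) for u in range(290,364) if d[v,u]>0])
s=P[(P[:,2]>.1355)&(P[:,2]<.140)];
c,r=cv2.minEnclosingCircle((s[:,:2]*1000).astype(np.float32));print("seal",len(s),s.mean(0),c,r,"ray",atz("wrist",325.6,127.2,.138,T))
c=np.array(c)/1000
t=P[(P[:,2]>.115)&(P[:,2]<.1235)];v=t[:,:2]-c;r=np.hypot(*v.T);k=(r>.0165)&(r<.024);a=np.degrees(np.arctan2(v[k,1],v[k,0]))
h=np.histogram(a,np.arange(-180,181,10));print(h)
for lo,hi in [(-180,0),(0,180)]:
  b=a[(a>lo)&(a<hi)];print(np.mean(b),np.percentile(b,[2,98]))
print("2a mean",np.degrees(np.angle(np.exp(2j*np.radians(a)).mean()))/2)
for u,w in [(321.5,64),(383,126.5),(326,187),(264.5,131)]: print(atz("wrist",u,w,.0,T).round(4))
E
```

```text
seal 476 [0.49845266 0.19323598 0.13744156] (498.5377197265625, 193.23153686523438) 13.16785717010498 ray [0.49818183 0.19310035 0.138     ]
(array([ 0,  0,  1, 36, 38, 39, 35, 39, 31,  0,  0,  0,  0,  0,  0,  0,  0,
        0,  0,  0,  2, 33, 36, 33, 35, 39, 25,  0,  0,  0,  0,  0,  0,  0,
        0,  0]), array([-180, -170, -160, -150, -140, -130, -120, -110, -100,  -90,  -80,
        -70,  -60,  -50,  -40,  -30,  -20,  -10,    0,   10,   20,   30,
         40,   50,   60,   70,   80,   90,  100,  110,  120,  130,  140,
        150,  160,  170,  180]))
-120.72601605461516 [-148.49611029  -92.3283835 ]
58.86962634130259 [30.94667603 86.9012195 ]
2a mean 59.082391636956054
[0.4329 0.1773 0.    ]
[0.4824 0.2578 0.    ]
[0.5624 0.2098 0.    ]
[0.5143 0.1292 0.    ]
```

Emit:
play_rows --pt "0 -0.03 0.18 -0.01 0 0.01 0.5" --pt "0 0 0.18 -0.01 0 0.01 0.5" --pt "0 0 0.18 -0.01 0 0 0.5" --pt "0 0 0.18 -0.01 0 0 0.5" --pt "0 0 0.18 -0.01 0 0 0.5" --pt "0 0 0.18 -0.01 -0.005 0 0.5" --pt "0 0 0.18 0 -0.005 0 0.5" --pt "0 0 0.18 0 0 0 0.5" --pt "0 0 0.18 0 0 0 0.5" --pt "0 0 0.18 0 0 0 0.5" --pt "0 0 0.15 0 0 0 0.5" --pt "0 0 0 0 0 0 0.5"

```text
t: 14.98
eef_pos: [0.5018, 0.1775, 0.2218]
ee_rot: [-3.138, -0.015, -0.937]
force: [0.5, -0.0, 0.3]
width: 0.0535
```

```bash
python3 - <<'E'
from h import *
s=get_state();T=tool();print(T.round(4),s["q"].round(3),np.degrees(s["ee_rot"][2]),s["width"])
E
```

```text
[[ 0.5918 -0.806   0.0114  0.5018]
 [-0.8059 -0.5919 -0.0097  0.1775]
 [ 0.0146 -0.0035 -0.9999  0.2218]
 [ 0.      0.      0.      1.    ]] [ 0.72   0.131 -0.338  0.017 -1.1   -0.094] -53.70944892214455 0.05347433392084481
```

Emit:
play_rows --pt "0.01 0.012 0 -0.0035 0.0155 -0.02 0.5" --pt "0 0 0 0 0 -0.03 0.5" --pt "0 0 0 0 0 -0.018 0.5" --pt "0 0 0 0 0 0 0.5"

```text
t: 15.48
eef_pos: [0.497, 0.1928, 0.1487]
ee_rot: [3.138, 0.003, -0.952]
force: [-0.6, 0.0, -0.5]
width: 0.0537
```

```bash
python3 - <<'E'
from h import *
s=get_state();T=tool();print(T.round(4),s["force"].round(2))
im,d=grab_frame("side");crop(im,270,210,400,330,5,"pics/s15.png")
E
```

```text
[[ 5.800e-01 -8.146e-01 -4.500e-03  4.970e-01]
 [-8.146e-01 -5.800e-01  4.000e-04  1.928e-01]
 [-2.900e-03  3.400e-03 -1.000e+00  1.487e-01]
 [ 0.000e+00  0.000e+00  0.000e+00  1.000e+00]] [-0.56  0.01 -0.51]
```

View pics/s15.png

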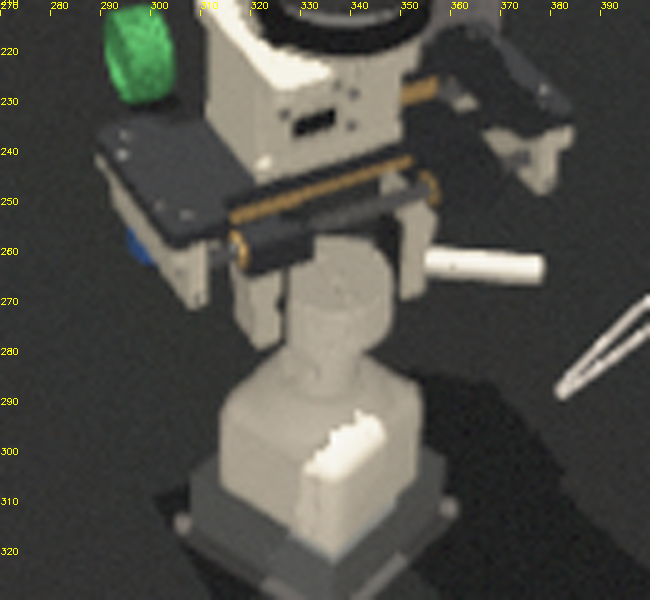

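Emit:
play_rows --pt "0 0 0 0.0015 0.0005 0 0.5" --pt "0 0 0 0 0 -0.008 0.5" --pt "0 0 0 0 0 -0.006 0.5" --pt "0 0 0 0 0 0 0.5"

```text
t: 16.02
eef_pos: [0.4999, 0.1944, 0.1361]
ee_rot: [-3.141, 0.003, -0.953]
force: [-0.7, 0.1, -0.1]
width: 0.0536
```

Emit:
play_rows --pt "0 0.002 0 -0.0015 -0.001 0 0.5" --pt "0 0 0 0 0 -0.004 0.5" --pt "0 0 0 0 0 -0.004 0.5" --pt "0 0 0 0 0 0 0.5"

```text
t: 16.52
eef_pos: [0.4986, 0.1935, 0.1287]
ee_rot: [-3.141, 0.004, -0.953]
force: [-3.5, -1.8, 6.4]
width: 0.0537
```

Emit:
play_rows --pt "0 0 0 -0.0005 -0.0003 -0.003 0.5" --pt "0 0 0 0 0 -0.003 0.5" --pt "0 0 0 0 0 -0.001 0.5"

```text
t: 16.9
eef_pos: [0.4987, 0.1935, 0.124]
ee_rot: [-3.14, 0.003, -0.952]
force: [-4.5, -0.7, 10.7]
width: 0.0535
```

Emit:
play_rows --pt "0 0 0 -0.0005 0 -0.002 0.5" --pt "0 0 0 0 0 -0.001 0.5"

```text
t: 17.15
eef_pos: [0.4987, 0.1935, 0.1233]
ee_rot: [-3.138, 0.002, -0.951]
force: [-5.9, -0.1, 12.4]
width: 0.0536
```

Emit:
play_rows --pt "0 0 0 -0.001 0 -0.003 0.5" --pt "0 0 0 -0.001 0 -0.003 0.5"

```text
t: 17.4
eef_pos: [0.4986, 0.1936, 0.1206]
ee_rot: [-3.134, 0.0, -0.949]
force: [-2.1, -3.9, 14.4]
width: 0.0535
```

Emit:
play_rows --pt "0 0 -0.12 0 0 -0.001 0.5" --pt "0 0 -0.12 0 0 -0.001 0.5" --pt "0 0 -0.12 0 0 -0.001 0.5"

```text
t: 17.77
eef_pos: [0.501, 0.1933, 0.1225]
ee_rot: [-3.128, -0.002, -1.317]
force: [-3.1, -5.2, 12.6]
width: 0.0536
```

Emit:
play_rows --pt "-0.003 0.012 0 -0.002 0 -0.003 0.5" --pt "0 0 0 -0.001 0 -0.002 0.5"

```text
t: 18.02
eef_pos: [0.5009, 0.1934, 0.1215]
ee_rot: [-3.135, -0.003, -1.317]
force: [-4.1, -3.3, 15.3]
width: 0.0535
```

Emit:
play_rows --pt "-0.002 0.003 -0.12 -0.001 0 -0.002 0.5" --pt "0 0 -0.12 -0.001 0 -0.002 0.5" --pt "0 0 -0.12 -0.001 0 -0.002 0.5"

```text
t: 18.4
eef_pos: [0.5011, 0.1928, 0.121]
ee_rot: [-3.131, -0.005, -1.684]
force: [-1.9, -3.8, 15.1]
width: 0.0534
```

```bash
python3 - <<'E'
from h import *
s=get_state();print(np.degrees(s["ee_rot"][2]),s["eef_pos"],s["force"].round(1),s["moment"].round(2))
im,d=grab_frame("wrist");cv2.imwrite("pics/w18.png",im)
im,d=grab_frame("side");crop(im,270,210,400,330,5,"pics/s18.png")
E
```

```text
-96.49444067898972 [0.50105157 0.19276064 0.12100418] [-1.9 -3.8 15.1] [-1.31  0.86  0.07]
```

View pics/w18.png

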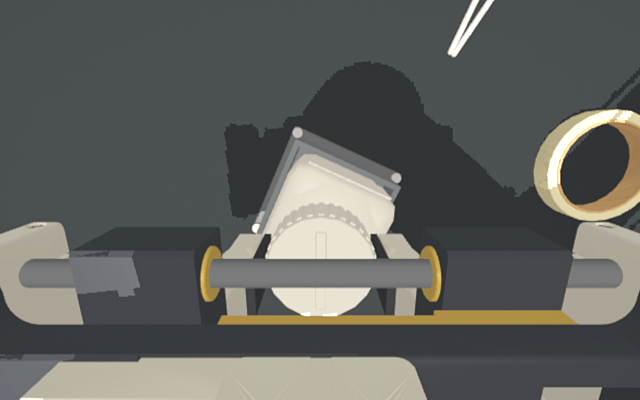

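View pics/s18.png

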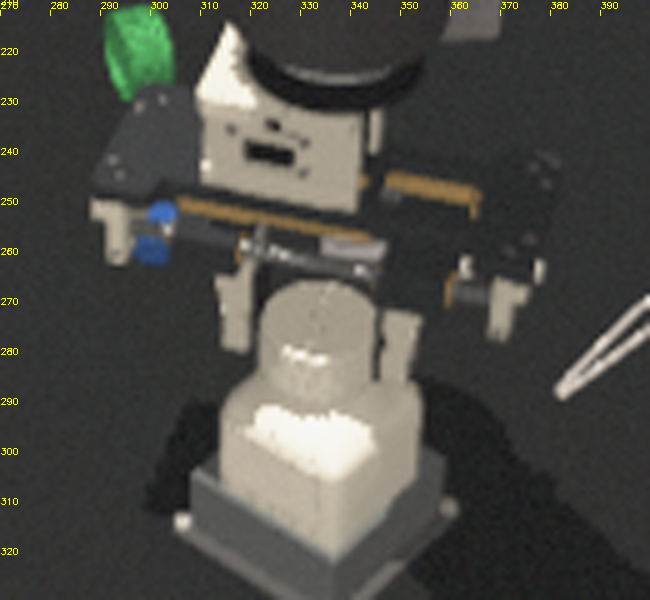

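Emit:
play_rows --pt "0 0.006 -0.12 -0.002 0 -0.002 0.5" --pt "0 0.003 -0.12 -0.001 0 -0.002 0.5" --pt "0 0 -0.12 -0.001 0 -0.002 0.5"

```text
t: 18.88
eef_pos: [0.5008, 0.1929, 0.1209]
ee_rot: [-3.132, -0.003, -2.051]
force: [-1.9, -4.0, 15.2]
width: 0.0535
```

```bash
python3 - <<'E'
from h import *
s=get_state();print(np.degrees(s["ee_rot"][2]),s["eef_pos"],s["force"].round(1),s["moment"].round(2))
E
```

```text
-117.5100936147968 [0.50084243 0.19285069 0.12091681] [-1.9 -4.  15.2] [-1.4   0.93  0.12]
```

Emit:
play_rows --pt "0 0.003 -0.06 -0.001 0 -0.002 0.5" --pt "0 0 -0.02 -0.001 0 -0.002 0.5"

```text
t: 19.12
eef_pos: [0.5004, 0.1932, 0.1207]
ee_rot: [-3.132, -0.001, -2.133]
force: [-4.6, -1.1, 16.2]
width: 0.0536
```

```bash
python3 - <<'E'
from h import *
s=get_state();print(np.degrees(s["ee_rot"][2]),s["eef_pos"],s["force"].round(1),s["moment"].round(2))
E
```

```text
-122.22169708651337 [0.50043807 0.19321656 0.1206759 ] [-4.6 -1.1 16.2] [-0.41  1.9   0.26]
```

Emit:
play_rows --pt "0 0 0 -0.001 0 0.001 0.5" --pt "0 0 0 -0.001 0 0.002 0.5" --pt "0 0 0 0 0 0.001 0.5"

```text
t: 19.5
eef_pos: [0.5, 0.1937, 0.1267]
ee_rot: [-3.129, 0.002, -2.132]
force: [4.4, 1.0, -11.9]
width: 0.0536
```

```bash
python3 - <<'E'
from h import *
s=get_state();print(np.degrees(s["ee_rot"][2]),s["eef_pos"],s["force"].round(1),s["moment"].round(2))
E
```

```text
-122.17927905745965 [0.49998782 0.19368405 0.12671795] [  4.4   1.  -11.9] [ 0.35 -1.35  0.04]
```

The upward pull meets −12 N, so the tabs are holding the cap. I'll relax and let go.

Emit:
play_rows --pt "0 0 0 0 0 -0.0015 0.5" --pt "0 0 0 0 0 0 0.62" --pt "0 0 0 0 0 0 0.75" --pt "0 0 0 0 0 0 0.9" --pt "0 0 0 0 0 0 0.9"

```text
t: 20.12
eef_pos: [0.4999, 0.1937, 0.1254]
ee_rot: [-3.129, 0.001, -2.132]
force: [-0.5, -0.1, 0.3]
width: 0.0769
```

```bash
python3 - <<'E'
from h import *
s=get_state();print(np.degrees(s["ee_rot"][2]),s["eef_pos"],s["force"].round(1),s["width"])
im,d=grab_frame("wrist");cv2.imwrite("pics/w20.png",im)
E
```

```text
-122.15949375772561 [0.4998645  0.19369169 0.12537549] [-0.5 -0.1  0.3] 0.07688090065461221
```

View pics/w20.png

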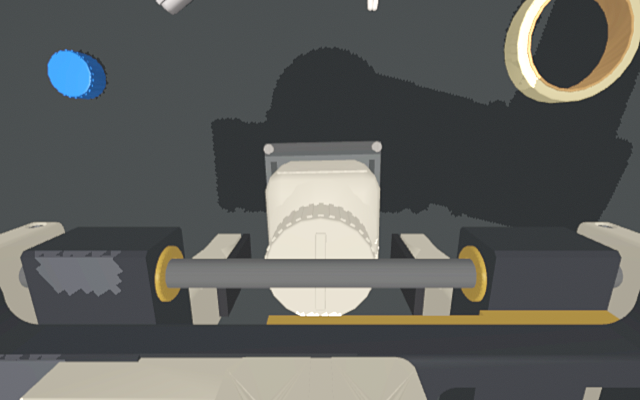

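The cap sits level with the bar parallel to the bottle's sides. I'll raise the tool straight up, back it off, and check.

Emit:
play_rows --pt "0 0 0 0 0 0.015 0.9" --pt "0 0 0 0 0 0.03 0.9" --pt "0 0 0 0 0 0.04 0.9" --pt "0 0 0 0.03 0.04 0.02 0.9" --pt "0 0 0 0.03 0.05 0 0.9" --pt "0 0 0 0 0 0 0.9"

```text
t: 20.92
eef_pos: [0.5616, 0.2854, 0.2408]
ee_rot: [-3.127, 0.006, -2.133]
force: [-1.2, -0.2, -0.1]
width: 0.079
```

```bash
python3 - <<'E'
from h import *
T=tool();print(T.round(4),get_state()["t"])
im,d=grab_frame("wrist");cv2.imwrite("pics/w21.png",im);np.save("pics/w21.npy",d);np.save("pics/w21T.npy",T)
print(proj("wrist",[.4983,.1932,.138],T))
im,d=grab_frame("top");cv2.imwrite("pics/t21.png",im)
P=np.load("pics/w21.npy");d=P
u0,v0=map(int,proj("wrist",[.4983,.1932,.138],T))
Q=np.array([atd("wrist",u,v,d[v,u],T) for v in range(max(0,v0-50),min(400,v0+50)) for u in range(u0-50,u0+50) if d[v,u]>0])
k=Q[(Q[:,2]>.130)];print(len(k),k.mean(0),np.median(k[:,2]))
A=np.c_[k[:,:2]-k[:,:2].mean(0),np.ones(len(k))];print("plane",np.linalg.lstsq(A,k[:,2],rcond=None)[0]); print(cv2.minEnclosingCircle((k[:,:2]*1000).astype(np.float32)))
E
```

```text
[[-0.5326 -0.8462  0.0151  0.5616]
 [-0.8463  0.5327 -0.0028  0.2854]
 [-0.0057 -0.0142 -0.9999  0.2408]
 [ 0.      0.      0.      1.    ]] 20.925
(np.float64(328.40055246955023), np.float64(60.17090891151915))
4428 [0.49992669 0.19384099 0.13778423] 0.13776946977953375
plane [-0.00332943 -0.00612105  0.13778423]
((499.9914855957031, 193.97830200195312), 27.597578048706055)
```

View pics/w21.png

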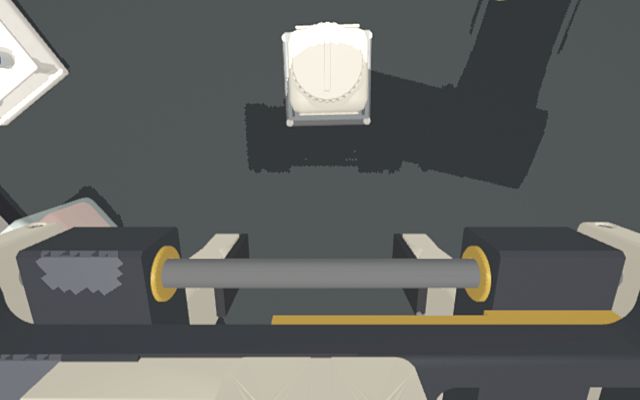

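View pics/t21.png

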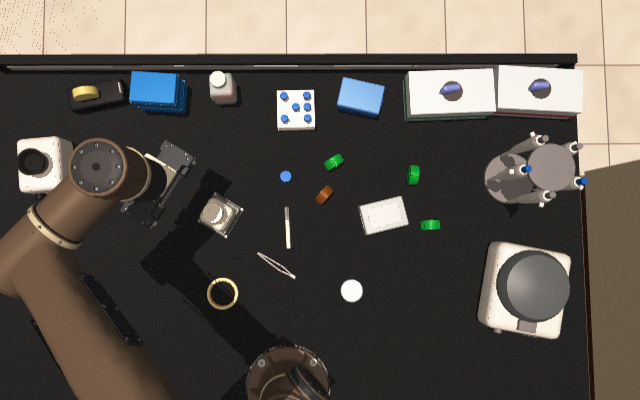

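```bash
python3 - <<'E'
from station import *
print(job_done())
E
```

```text
the job is handed in; nothing more can be done
None
```

The cap is locked on the bottle and the job is handed in at about 21 s of the 69 s allowed; no verdict was reported.

**What I did:** I gripped the cap by its edge at 8 N and carried it about 56 mm straight away from the box. I let it stand free there and tipped it with the closed fingertips. It came to lie open side down and was left untouched for about 2 s. I then gripped it at 45 N and put it on the bottle at 67° counter-clockwise of the mouth's x axis. I pressed it with about 15 N, turned it clockwise to the end and let go.

**Last checks:**
- **Locked:** pulling the gripped cap upward met about 12 N, so the tabs held it.
- **Height:** the cap's top reads 137.8 mm, which puts its centre about 3 mm below the rim.
- **Level and centred:** it is tilted about 0.4° and sits about 2 mm off the mouth's measured centre.
- **Angle:** its bar is about 1° from the bottle's measured x axis.
- **Surroundings:** by eye, the final top picture shows the box and the other items where they were, and the gripper is clear of everything.

**Not confirmed:**
- **Lean push:** the force on the cap while it leaned was only seen through the wrist reading, about 1 N when I checked partway through.
- **Stop:** I took the turn's end from the angle, since contact with the stop was not clear in the torque.

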